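# Gauge the slit with a taper feeler and lock the jaw

### The arm

A 6-joint arm with a two-finger parallel gripper is mounted at the origin on the work surface. World frame = base frame: x ahead of the robot, y to its left, z up, the work surface at z = 0. Lengths are in mm, angles in rad, forces in N, time in s.
With the tool pointing down it reaches from about 350 to 975 mm from the base axis. Payload 7.1 kg.
Tool frame: the origin (TCP) lies at the very end of the fingers, on their centre line; the grasp point (between the pads) lies 19 mm behind it; z points along the fingers, y is the line along which they close (so a half turn about z gives the same grasp; the last joint's range is limited). The gripper opens to 88 mm and grips with 3 to 60 N. Pads are 20 mm wide; open, the fingers measure 115 mm over their backs; the gripper's body (75 mm by 178 mm) begins 61 mm behind the grasp point.
Start: joints at [1.109, 0.423, 1.63, -0, 1.089, -0.019], TCP at [267.762, 564.72, 222.675] pointing down, gripper open.
Joint ranges: [-3, 3], [-0.9, 2.11], [0.09, 2.58], [-1.31, 4.45], [0.11, 2.69], [-2.54, 2.54]. Speed limits (rad/s): [2.39, 2.39, 3.01, 3.14, 3.14, 3.14].

### API

Orientations are given as a rotation vector (axis times angle).
In Python, from workcell import get_obs, get_image, job, models gives the robot as it stands.
- The arm moves only by the tool jog_arm, never from a script. Its argument "increments" is one flat list of numbers, 7 for each row, row after row: the turn, a rotation vector about the tool's x, y, z in degrees, then the shift along the tool's x, y, z in mm, then the opening in per cent of the stroke, from 0 (shut) to 100 (fully open). A call has 1 to 12 rows; each row shifts and turns the commanded pose from where the row before left it, along the tool's axes as they then stand; what a row does not reach is not made up. A row lasts 1/8 s, in which the tool goes at most 62.5 mm and 10.7 degrees, less where a joint would pass 70% of its speed; a pose out of reach is approached as far as the arm can. A call is refused whole if a number of a shift passes 62.5 or a number of a turn 10.7, either way. A call with a gripper value outside its range is refused whole. The fingers move at their own pace and stop on an object; the grip force is fixed at half the most. Time passes only in rows, so rows that do not move let the fingers close. It gives the time, the measured TCP pose, the force, the opening and the grip force at its end, in the units of the state.
- get_obs(): the state, without advancing time (a new reading comes with each control period).
- get_image(name): name is "side" or "top" or "wrist"; returns a dict with "pixels" (400x640x3 uint8, blue, green, red), "depth" (400x640 float32, mm along the optical axis (not along the pixel's ray), 0 where there is no reading), "fx", "fy", "cx", "cy" (pixels), "cam_to_world" (4x4, takes a point from camera to world coordinates); the wrist camera has in their place "tool_from_camera" (4x4, takes a point from camera to tool coordinates, whose origin is the TCP and whose axes are the flange's). Camera axes: x right, y up, looking along -z (the intrinsics and any distortion apply to the point x, -y, -z); pixel columns grow to the right and rows downward; lengths in mm; the calibration is good to about 2 mm. A picture is of the moment at which its call begins: read the wrist's pose just before it.
- job.close_job(): hands the job in; it is judged then, once.
Trained networks look in the newest picture that a camera, given by its name, has taken for a name from the list of things; names that differ only in an ending like _2 or _b are one class to them, and where a whole thing is asked for, a point or a joint stands for the part that bears it (a point fixed in the world has none). Each returns a list of dicts, best first, with "p" (0 to 1); they miss things now and then, are a little off and sometimes report something else, mostly with a low value. They report only what shows in the picture. A call takes as long as a camera call. They do not tell look-alikes from the thing itself.
- models.look_for(target, camera): "centre" ([x, y, z] in mm, in world coordinates, good to about 4 mm: the middle of the surface that is visible of it).
- models.regions_of(target, camera): "region" (400x640 bool, what is visible of it).
The state is a dict: "t": time; "qpos": joint angles; "qvel": joint speeds; "joint_torque": joint torques, N m; "ee_pos": TCP position; "orientation": TCP orientation; "ft_force": force on the tool from outside, world axes, zero at the start; "moment": the same for the moment, N m; "width": finger opening in mm; "grasp_force": force on a finger pad.
Only numpy, scipy, OpenCV 4.12 (cv2) and the standard library are available. Lean on these libraries where they do the work, as an engineer would, in place of code of your own. Each camera call takes 0.05 s, during which the arm holds its last target. There are 200 camera calls.

### The job

Take the orange-handled taper feeler gauge out of its wooden rack and slide its steel blade down into the leaning gap between the two jaws of the slit stand until you feel it firmly snug between both jaws, without forcing the brass jaw aside. Leave the gauge sitting snug in the gap, then throw the red lock lever fully over, away from the robot, and let go. Leave the jar, weight and mug alone.

Things in the scene. Friction and masses are not known exactly. Their poses are not given: they have to be found in the camera images.
- gauge: Loose taper feeler gauge, 170 mm long, 0.2 kg. Steel blade 110 mm long, 30 mm wide (along its x), its thickness (along its y) growing evenly from 3 mm at the tip to 14 mm at the handle; then an orange plastic handle 60 mm long, 30 mm (x) by 26 mm (y). Origin at the middle of the blade's tip, z along the gauge from tip to handle. At the start it hangs upright, tip down, in the rack. Half a turn about z makes no difference.
- gauge_grip (a point): Centre of the orange handle, 140 mm from the blade's tip, where to grasp it across its 26 mm (along y). Same axes as the gauge.
- gauge_tip (a point): Middle of the tip of the blade. Same axes as the gauge.
- rack: Fixed wooden rack 70 x 60 x 118 mm, origin at the centre of its underside, z up. A slot through its top, 33 mm (its x) by 16 mm (its y), holds the blade; the handle's underside rests on the rack's top, so the handle's centre stands 30 mm above it and the blade needs a lift of 112 mm to come clear.
- stand: Fixed slit stand, steel base 150 x 235 x 12 mm, origin on the work surface straight below the gap's lip, z up. A flat aluminium bed, 90 mm wide, leans with the gap on its -x side, from 115 mm below the lip to 45 mm above it along the slope; a blade centred on the jaws' x = 0 clears it by 2 mm and settles on it when let go. The gap's +x side is open.
- fixed_jaw: Steel jaw, fixed on the stand, 34 x 28 x 60 mm. Origin at the middle of its upper inner edge (the gap's lip), 130 mm above the work surface. z points up out of the gap, leaning 30 degrees from vertical towards the robot's side; the blade goes in along -z. y is level, across the gap and away from it; x lies along the lip, up and away from the robot.
- moving_jaw: Brass jaw, twin of the steel one across the gap, same axes, origin likewise at its lip: the gap's mouth is half-way between the two origins. Its setting differs each time, gap 7 to 12 mm, so the blade jams 40 to 90 mm deep. Friction holds it: it slides aside only when pushed with over 25 N. A blade pressed snug stays when let go.
- lock_lever (a joint): Red lock lever on the stand's base, 130 mm to the -y side of the gap, in rad: 0 leaning 0.5 rad to the front (towards the robot), 1.0 fully over, leaning as far to the back. It swings about a level axis along the jaws' y, 34 mm above the work surface, moves easily and stays where it is left. It may start at 0 to 0.2.
- lock_lever_tip (a point): Centre of the red ball, 26 mm across, at the end of the lever's 10 mm rod, 80 mm from the pivot. Starts on the robot's side of the pivot, about 105 mm above the work surface.
- jar: Loose amber jar, 64 mm across, 100 mm high, a bystander. Origin under its centre.
- weight: Loose brass weight, 54 mm across, 70 mm high, a bystander. Origin under its centre.
- mug: Loose blue mug, 80 mm across, 90 mm high, a bystander. Origin under its centre.
Mind the look-alikes: they are no part of the job. There is more than one size of the gauge; the job needs the smallest.

How it is judged (in metres and radians):
On the way, in this order (a step that is already met when the one before it is completed fails the run):
1. the gauge, held in the fingers, is down in the gap in line with it and pressed snug, bearing on both jaws with more than 1 N (z of gauge_tip in the frame of fixed_jaw between -0.105 and -0.03 m and x of gauge_tip in the frame of fixed_jaw between -0.012 and 0.012 m and angle between the z axis of gauge and the z axis of fixed_jaw, either way round below 0.12 rad and contact force between gauge and fixed_jaw above 1 N and contact force between gauge and moving_jaw above 1 N and contact force between gauge and the fingers above 1 N), for 0.1 s.
2. with the gauge let go and sitting in the gap, the lock lever is thrown over (z of gauge_tip in the frame of fixed_jaw between -0.105 and -0.03 m and x of gauge_tip in the frame of fixed_jaw between -0.012 and 0.012 m and angle between the z axis of gauge and the z axis of fixed_jaw, either way round below 0.12 rad and value of joint lock_lever above 0.85 rad and contact force between gauge and the fingers below 0.1 N), for 0.1 s.
At the end, for the whole second after the job is handed in: The gauge stands in the gap by itself, at rest, still snug (bearing on both jaws with more than 0.5 N), its tip 30 to 105 mm below the lip, within 12 mm of the middle along x and in line with the gap within 0.12 rad; the lock lever is past 0.85 rad and still (z of gauge_tip in the frame of fixed_jaw between -0.105 and -0.03 m and x of gauge_tip in the frame of fixed_jaw between -0.012 and 0.012 m and angle between the z axis of gauge and the z axis of fixed_jaw, either way round below 0.12 rad and contact force between gauge and fixed_jaw above 0.5 N and contact force between gauge and moving_jaw above 0.5 N and value of joint lock_lever above 0.85 rad and linear speed of gauge below 0.02 m/s and velocity of joint lock_lever below 0.1 rad/s); the robot touches nothing.
It fails at once if the brass jaw is forced more than 2 mm aside (distance of moving_jaw from where it was at the start of the episode above 0.002 m).
It fails at once if the amber jar is moved more than 30 mm or tipped (distance of jar from where it was at the start of the episode above 0.03 m or angle between jar's own z axis and vertical above 0.5 rad).
It fails at once if the brass weight is moved more than 30 mm or tipped (distance of weight from where it was at the start of the episode above 0.03 m or angle between weight's own z axis and vertical above 0.5 rad).
It fails at once if the blue mug is moved more than 30 mm or tipped (distance of mug from where it was at the start of the episode above 0.03 m or angle between mug's own z axis and vertical above 0.5 rad).
It also fails if it takes over 48 s, if anything falls off the work surface, if the arm or the gripper's body presses on something with over 40 N, if the wrist force passes 120 N, or if a joint passes its speed limit or range.

## Working session

There is one attempt and no reset: what is moved stays moved. The work goes in short steps, Python scripts to look and compute and a tool call to move; the robot and the scene stay as the last step left them, time stands still between calls to the robot, and variables do not carry over. Pictures are saved under pics/ and viewed, at most 10 in all, crops included, and the job is handed in when it is done.

Besides the shell and the picture viewer there is one more tool, called after "Call:" as name(argument=value, ...), one argument or row to a line, values as JSON. jog_arm: Moves the arm, as the interface text tells. Its arguments: {"type":"object","properties":{"increments":{"type":"array"}},"required":["increments"]}

```bash
ls; mkdir -p pics; cat > h.py <<'E'
import numpy as np, cv2
from scipy.spatial.transform import Rotation as R
from workcell import get_obs, get_image, job, models
def T_tool():
    o=get_obs(); T=np.eye(4); T[:3,:3]=R.from_rotvec(o["orientation"]).as_matrix(); T[:3,3]=o["ee_pos"]; return T
def cloud(im,T=None):
    M=im["cam_to_world"] if "cam_to_world" in im else T@np.array(im["tool_from_camera"])
    d=im["depth"].astype(float); v,u=np.mgrid[:400,:640]
    x=(u-im["cx"])/im["fx"]*d; y=-(v-im["cy"])/im["fy"]*d
    P=np.stack([x,y,-d,np.ones_like(d)],-1)@np.array(M).T
    P=P[...,:3]; P[d==0]=np.nan; return P
E
python3 - <<'E'
from h import *
o=get_obs(); print({k:np.round(v,3) for k,v in o.items()})
for n in("side","top"):
    im=get_image(n); cv2.imwrite(f"pics/{n}0.png",im["pixels"]); np.save(f"{n}0.npy",cloud(im)); print(n,[k for k in im if k not in("pixels","depth")],np.round(im["cam_to_world"],2).tolist())
    for t in["gauge","rack","stand","fixed_jaw","moving_jaw","lock_lever_tip","jar","weight","mug"]:
        print(t,[(np.round(r["centre"]).tolist(),round(r["p"],2)) for r in models.look_for(t,n)])
E
```

```text
pics
{'t': np.float64(0.0), 'qpos': array([ 1.109,  0.424,  1.631, -0.   ,  1.089, -0.019]), 'qvel': array([-0.001, -0.001,  0.001,  0.001, -0.002,  0.001]), 'joint_torque': array([ 0.0000e+00, -5.4461e+01, -2.7367e+01,  6.4000e-02,  2.3000e-02,
       -0.0000e+00]), 'ee_pos': array([267.541, 564.249, 221.917]), 'orientation': array([-6.900e-01, -3.065e+00,  2.000e-03]), 'ft_force': array([-0.337, -0.443, -0.316]), 'moment': array([-0.053,  0.043, -0.01 ]), 'grasp_force': np.float64(0.0), 'width': np.float64(88.01)}
side ['fx', 'fy', 'cx', 'cy', 'cam_to_world'] [[0.83, 0.4, -0.39, 108.36], [-0.56, 0.59, -0.59, -672.39], [-0.01, 0.7, 0.71, 919.16], [0.0, 0.0, 0.0, 1.0]]
gauge [([587.0, -293.0, 162.0], 0.97), ([467.0, -294.0, 167.0], 0.84), ([339.0, -261.0, 178.0], 0.71)]
rack [([458.0, -309.0, 68.0], 0.92)]
stand [([556.0, -9.0, 16.0], 0.64), ([468.0, -291.0, 168.0], 0.58)]
fixed_jaw [([554.0, -95.0, 117.0], 0.58)]
moving_jaw []
lock_lever_tip [([554.0, -93.0, 116.0], 0.5)]
jar [([471.0, 270.0, 72.0], 0.63), ([556.0, -7.0, 15.0], 0.45)]
weight [([707.0, -248.0, 41.0], 0.76)]
mug [([709.0, 293.0, 60.0], 0.86)]
top ['fx', 'fy', 'cx', 'cy', 'cam_to_world'] [[0.02, 1.0, -0.05, 485.58], [-1.0, 0.02, 0.02, 22.14], [0.02, 0.05, 1.0, 1233.34], [0.0, 0.0, 0.0, 1.0]]
gauge [([509.0, -341.0, 99.0], 0.63), ([475.0, -278.0, 180.0], 0.44)]
rack [([474.0, -262.0, 86.0], 0.82)]
stand [([571.0, -9.0, 12.0], 0.91)]
fixed_jaw [([575.0, 62.0, 125.0], 0.73)]
moving_jaw [([574.0, 24.0, 127.0], 0.76)]
lock_lever_tip []
jar [([478.0, 280.0, 100.0], 0.55)]
weight [([702.0, -214.0, 42.0], 0.85), ([480.0, 280.0, 96.0], 0.25)]
mug [([718.0, 320.0, 40.0], 0.58)]
```

View pics/side0.png

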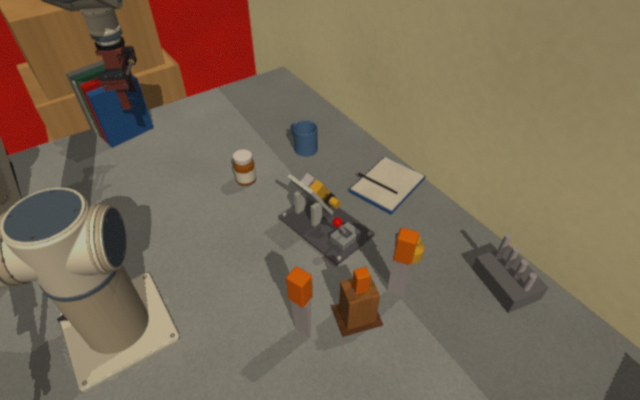

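View pics/top0.png

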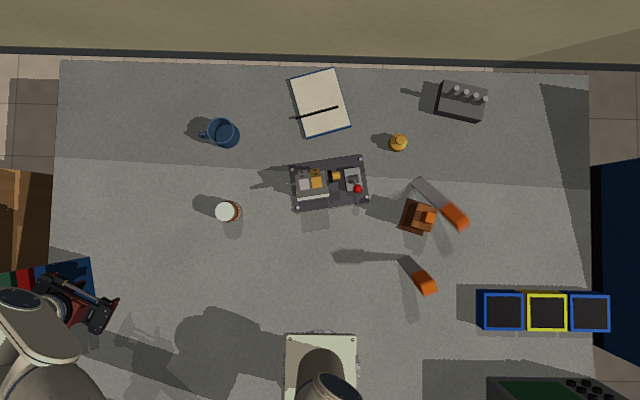

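The side view shows three orange handles, at (300,287), (362,281) and (407,247). Only the middle one sits in the wooden rack, and it also looks smallest, so it fits. The stand is at about (325,225), with the red ball at (337,222). I'll confirm the gauge in an enlarged crop and measure.

```bash
python3 - <<'E'
from h import *
s=cv2.imread("pics/side0.png"); t=cv2.imread("pics/top0.png")
a=cv2.resize(s[165:345,265:445],(540,540),interpolation=cv2.INTER_CUBIC)[:, :]
a=cv2.resize(a,(400,400)); b=cv2.resize(t[145:245,280:480],(400*1,200)); 
b=cv2.resize(t[140:240,280:480],(800,400),interpolation=cv2.INTER_CUBIC)
b1=b[:, :400]; 
cv2.imwrite("pics/c1.png",np.hstack([a,b1]))
for n in("side","top"):
    P=np.load(n+"0.npy"); im=cv2.imread(f"pics/{n}0.png"); hsv=cv2.cvtColor(im,cv2.COLOR_BGR2HSV)
    def seg(lo,hi,name,zmin=0):
        m=cv2.inRange(hsv,lo,hi); k,l,st,c=cv2.connectedComponentsWithStats(m)
        for i in range(1,k):
            if st[i,4]>25:
                Q=P[l==i]; Q=Q[~np.isnan(Q[:,0])]
                if len(Q) and 300<Q[:,0].mean()<800 and abs(Q[:,1].mean())<400:
                    print(n,name,st[i].tolist(),"med",np.median(Q,0).round(),"lo",np.percentile(Q,3,axis=0).round(),"hi",np.percentile(Q,97,axis=0).round())
    seg((7,190,150),(14,255,255),"orange"); seg((0,180,90),(4,255,255),"red"); seg((174,180,90),(180,255,255),"red2")
# rack top & handle top from the top & side clouds
for n in("side","top"):
    P=np.load(n+"0.npy").reshape(-1,3); P=P[(abs(P[:,0]-465)<60)&(abs(P[:,1]+285)<60)]
    for lo,hi in((110,126),(168,190)):
        Q=P[(P[:,2]>lo)&(P[:,2]<hi)]
        if len(Q)>5: r=cv2.minAreaRect(Q[:,:2].astype(np.float32)); print(n,lo,len(Q),Q.mean(0).round(1),np.round(r[0],1),np.round(r[1],1),r[2])
E
```

```text
side orange [398, 228, 21, 34, 327] med [ 584. -301.  229.] lo [ 568. -317.  186.] hi [ 604. -278.  232.]
side orange [287, 267, 24, 36, 326] med [ 342. -257.  229.] lo [ 327. -275.  203.] hi [ 361. -237.  231.]
side orange [354, 268, 16, 26, 271] med [ 473. -297.  170.] lo [ 461. -302.  126.] hi [ 486. -279.  180.]
side red [333, 218, 9, 9, 67] med [550. -99. 114.] lo [ 543. -107.  103.] hi [560. -91. 121.]
top orange [425, 212, 11, 12, 87] med [ 476. -287.  178.] lo [ 463. -299.  174.] hi [ 490. -275.  181.]
top orange [457, 218, 12, 11, 66] med [ 464. -383.  157.] lo [ 450. -396.  151.] hi [ 475. -370.  163.]
top red [354, 185, 8, 8, 48] med [553. -96. 116.] lo [ 543. -105.  109.] hi [563. -87. 120.]
side 110 590 [ 468.9 -293.6  117.8] [ 475.7 -287.1] [61.2 70.6] 72.31768798828125
side 168 184 [ 473.7 -289.2  177. ] [ 474.9 -287.6] [26.8 30. ] 74.06216430664062
top 110 390 [ 477.2 -284.7  117.8] [ 474.  -298.7] [85.9 73.5] 73.85171508789062
top 168 113 [ 475.9 -285.   177.4] [ 475.7 -286.2] [26.5 29.2] 72.71080017089844
```

View pics/c1.png

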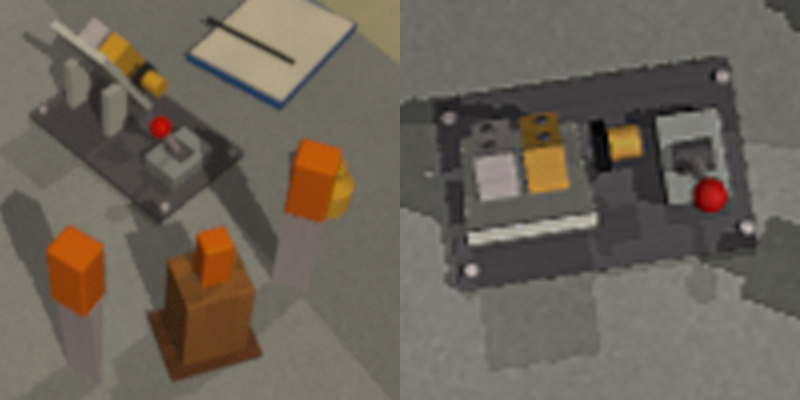

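The crop confirms it: the gauge at side (362,281) is the small one standing in the wooden rack, and the two big ones stand outside it. In the top view, the steel jaw is at crop (495,175), the brass jaw at (545,165) and the red ball at (710,195).

Next I'll move over the stand for a close wrist look on the way to the rack.

```bash
cat >> h.py <<'E'
def goto(p,Rm):
    """tool-frame turn (deg), shift in the CURRENT tool frame and in the TARGET tool frame"""
    T=T_tool(); D=np.asarray(p)-T[:3,3]
    print("turn",np.degrees(R.from_matrix(T[:3,:3].T@Rm).as_rotvec()).round(2),"shift cur",(T[:3,:3].T@D).round(1),"shift tgt",(Rm.T@D).round(1))
def frame(z,y):
    z=np.array(z,float)/np.linalg.norm(z); y=np.array(y,float); y-=z*(y@z); y/=np.linalg.norm(y); return np.stack([np.cross(y,z),y,z],1)
E
python3 - <<'E'
from h import *
im=get_image("wrist"); print(np.round(im["tool_from_camera"],3).tolist(),im["fx"])
a=np.radians(98.4); goto([540,30,330],frame([0,0,-1],[np.cos(a),np.sin(a),0]))
P=np.load("top0.npy"); P=P[150:215,285:375].reshape(-1,3); Q=P[(P[:,2]>8)&(P[:,2]<18)]
print(cv2.minAreaRect(Q[:,:2].astype(np.float32)),len(Q))
E
```

```text
[[0.0, 0.967, 0.256, 68.793], [1.0, 0.0, -0.001, 0.185], [-0.001, 0.256, -0.967, -161.32], [0.0, 0.0, 0.0, 1.0]] 281.7288391403933
turn [  0.     0.   -33.77] shift cur [-475.1 -366.5 -107.3] shift tgt [-191.2 -568.8 -107.3]
((574.452880859375, -14.646499633789062), (149.904296875, 234.53677368164062), 10.128215789794922) 1949
```

Call:
jog_arm(
  increments=[0,0,-9,0,0,-20,100,0,0,-9,0,0,-20,100,0,0,-9,0,0,-20,100,0,0,-8,0,0,-20,100,0,0,0,-18,-58,0,100,0,0,0,-18,-58,0,100,0,0,0,-18,-58,0,100,0,0,0,-18,-58,0,100,0,0,0,-18,-58,0,100,0,0,0,-18,-58,0,100,0,0,0,-18,-58,0,100,0,0,0,-18,-58,0,100],
)

```text
t: 2.55
ee_pos: [488.1, 129.5, 303.0]
orientation: [-0.264, 3.13, 0.0]
ft_force: [0.0, -0.2, 0.0]
width: 87.7
grasp_force: 0.0
```

Call:
jog_arm(
  increments=[0,0,0,-20,-50,0,100,0,0,0,-20,-50,0,100,0,0,0,0,0,0,100],
)

```text
t: 2.92
ee_pos: [544.9, 36.7, 302.6]
orientation: [-0.257, 3.131, -0.001]
ft_force: [-0.4, 0.2, -0.2]
width: 87.8
grasp_force: 0.0
```

```bash
python3 - <<'E'
from h import *
o=get_obs(); print(o["t"],o["ee_pos"].round(1) if hasattr(o["ee_pos"],'round') else o["ee_pos"])
T=T_tool(); print(T.round(3).tolist()); im=get_image("wrist"); P=cloud(im,T); np.savez("w1.npz",P=P,T=T); cv2.imwrite("pics/w1.png",im["pixels"])
for t in["fixed_jaw","moving_jaw","lock_lever_tip"]:
    print(t,[(np.round(r["centre"]).tolist(),round(r["p"],2)) for r in models.look_for(t,"wrist")])
E
```

```text
2.925 [544.9  36.7 302.6]
[[-0.987, -0.163, 0.001, 544.875], [-0.163, 0.987, -0.0, 36.694], [-0.0, -0.0, -1.0, 302.602], [0.0, 0.0, 0.0, 1.0]]
fixed_jaw [([566.0, 63.0, 126.0], 0.94)]
moving_jaw [([571.0, 24.0, 132.0], 0.63)]
lock_lever_tip [([552.0, -86.0, 117.0], 0.88)]
```

View pics/w1.png

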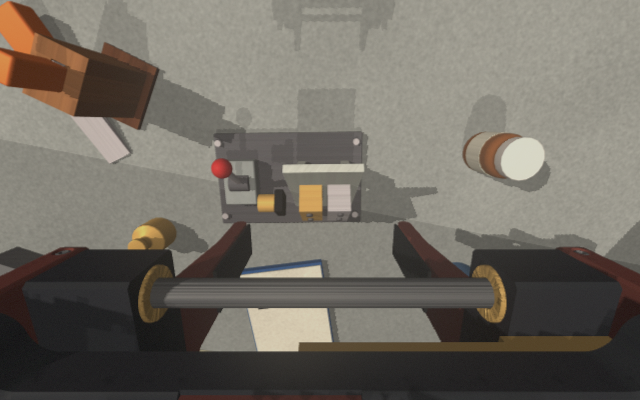

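The wrist view shows the brass jaw at (311,198), the steel jaw at (339,198) with the gap between them at about x=325, the bed's upper edge at (323,168) and the red ball at (222,168).

```bash
python3 - <<'E'
from h import *
z=np.load("w1.npz"); P=z["P"]; im=cv2.imread("pics/w1.png")
Q=P[120:230,205:375].reshape(-1,3); B=Q[(Q[:,2]>7)&(Q[:,2]<17)]
r=cv2.minAreaRect(B[:,:2].astype(np.float32)); print(r,len(B))
yaw=np.radians(10.1 if abs(r[2]-10)>4 else r[2])
ex=np.array([np.cos(yaw),np.sin(yaw),0]); ey=np.array([-np.sin(yaw),np.cos(yaw),0])
jz=np.cos(np.pi/6)*np.array([0,0,1])-np.sin(np.pi/6)*ex; jx=np.cos(np.pi/6)*ex+np.sin(np.pi/6)*np.array([0,0,1])
c=np.array([*r[0],0])
print("base y ext",np.percentile((B-c)@ey,[1,99]).round(1))
J=np.stack([jx,ey,jz]); L=(P-c-np.array([0,0,130]))@J.T   # coordinates about base centre
for v in range(184,214,3): print(v,[(u,*L[v,u].round(0).astype(int),*im[v,u]) for u in range(296,356,5)] if v in(193,199,205) else "")
hsv=cv2.cvtColor(im,cv2.COLOR_BGR2HSV); sub=np.zeros(im.shape[:2],bool); sub[182:214,295:355]=1
br=sub&(hsv[...,1]>110)&(hsv[...,2]>150); st=sub&(hsv[...,1]<50)&(hsv[...,2]>165)
for n,m in(("brass",br),("steel",st)):
    q=L[m]; q=q[~np.isnan(q[:,0])]; v,u=np.where(m); print(n,len(q),u.min(),u.max(),v.min(),v.max(),"\n",np.percentile(q,[1,5,50,95,99],axis=0).round(1))
z2=hsv; rd=(hsv[...,0]<5)&(hsv[...,1]>180)&(np.arange(640)[None]>205)&(np.arange(640)[None]<240)&(np.arange(400)[:,None]<190)&(np.arange(400)[:,None]>150)
q=P[rd]; print("ball",np.nanmedian(q,0),np.nanmax(q,0),np.nanmin(q,0))
bed=L[163:175,284:364].reshape(-1,3); bed=bed[bed[:,2]>30]; print("bed",np.nanpercentile(bed,[2,50,98],axis=0).round(1))
E
```

```text
((574.9949951171875, -13.28363037109375), (149.92381286621094, 235.0139617919922), 10.027093887329102) 6940
base y ext [-115.   115.7]
184 
187 
190 
193 [(296, np.int64(-18), np.int64(18), np.int64(-39), np.uint8(97), np.uint8(108), np.uint8(111)), (301, np.int64(-6), np.int64(28), np.int64(0), np.uint8(94), np.uint8(163), np.uint8(210)), (306, np.int64(-6), np.int64(35), np.int64(-1), np.uint8(92), np.uint8(162), np.uint8(210)), (311, np.int64(-6), np.int64(41), np.int64(-1), np.uint8(93), np.uint8(163), np.uint8(210)), (316, np.int64(-6), np.int64(47), np.int64(1), np.uint8(94), np.uint8(164), np.uint8(210)), (321, np.int64(-17), np.int64(53), np.int64(-38), np.uint8(86), np.uint8(142), np.uint8(180)), (326, np.int64(-18), np.int64(60), np.int64(-41), np.uint8(97), np.uint8(106), np.uint8(108)), (331, np.int64(-6), np.int64(65), np.int64(0), np.uint8(174), np.uint8(182), np.uint8(196)), (336, np.int64(-6), np.int64(72), np.int64(1), np.uint8(175), np.uint8(182), np.uint8(196)), (341, np.int64(-6), np.int64(78), np.int64(-1), np.uint8(173), np.uint8(181), np.uint8(195)), (346, np.i
[... 2299 characters left out ...]
, (346, np.int64(9), np.int64(84), np.int64(-1), np.uint8(168), np.uint8(176), np.uint8(188)), (351, np.int64(-20), np.int64(102), np.int64(-124), np.uint8(99), np.uint8(103), np.uint8(111))]
208 
211 
brass 615 299 321 185 211 
 [[-17.3  25.9 -30.1]
 [-15.8  27.1  -2.3]
 [ -0.   39.5  -0.7]
 [ 15.2  51.9   0.6]
 [ 16.5  53.    1.2]]
steel 575 328 350 185 210 
 [[-16.5  61.6 -94. ]
 [-15.1  62.7  -1.7]
 [ -0.5  74.9  -0.6]
 [ 14.4  87.1   0.5]
 [ 15.7  97.8   0.9]]<stdin>:11: RuntimeWarning: invalid value encountered in cast
  return np.nanmean(a, axis, out=out, keepdims=keepdims)
Traceback (most recent call last):
ValueError: zero-size array to reduction operation fmax which has no identity
```

Gap mid-line is at about base centre +57 mm along the stand's y, the gap is about 8 mm, yaw is 10.0°, and the lip is above the base centre in x. Now I'll go to the gauge.

```bash
python3 - <<'E'
from h import *
a=np.radians(73); goto([475.3,-287,260],frame([0,0,-1],[np.cos(a),np.sin(a),0]))
E
```

```text
turn [ 1.000e-02 -3.000e-02  2.668e+01] shift cur [ 121.6 -311.3   42.5] shift tgt [ -31.1 -332.8   42.6]
```

Call:
jog_arm(
  increments=[0,0,9,0,0,0,100,0,0,9,0,0,0,100,0,0,8.7,0,0,0,100,0,0,0,-5,-55,0,100,0,0,0,-5,-56,0,100,0,0,0,-5,-56,0,100,0,0,0,-5,-56,0,100,0,0,0,-5,-55,0,100,0,0,0,-6,-55,21,100,0,0,0,0,0,21,100,0,0,0,0,0,0,100],
)

```text
t: 4.5
ee_pos: [474.5, -286.6, 259.3]
orientation: [-0.465, -3.104, -0.003]
ft_force: [-0.0, -0.2, 0.0]
width: 88.0
grasp_force: 0.0
```

```bash
python3 - <<'E'
from h import *
T=T_tool(); im=get_image("wrist"); P=cloud(im,T)
hsv=cv2.cvtColor(im["pixels"],cv2.COLOR_BGR2HSV); 
m=(P[...,2]>168)&(P[...,2]<186)&(np.hypot(P[...,0]-475,P[...,1]+287)<40)
Q=P[m]; r=cv2.minAreaRect(Q[:,:2].astype(np.float32)); print(len(Q),r,Q[:,2].mean())
m=(P[...,2]>112)&(P[...,2]<124)&(np.hypot(P[...,0]-475,P[...,1]+287)<60); Q=P[m]; print(len(Q),cv2.minAreaRect(Q[:,:2].astype(np.float32)),Q[:,2].mean())
a=np.radians(73); goto([475.3,-287,131],frame([0,0,-1],[np.cos(a),np.sin(a),0]))
E
```

```text
928 ((475.33465576171875, -285.2368469238281), (25.61929702758789, 29.29555320739746), 72.91483306884766) 176.72018420601108
2241 ((476.203857421875, -285.3526916503906), (60.07745361328125, 70.5093994140625), 73.03131866455078) 117.17170495883435
turn [ 0.03 -0.07  0.01] shift cur [ -0.2  -0.4 129.5] shift tgt [ -0.   -0.3 129.5]
```

Call:
jog_arm(
  increments=[0,0,0,-0.4,1.5,45,60,0,0,0,0,0,45,60,0,0,0,0,0,30,60,0,0,0,0,0,9.5,60,0,0,0,0,0,0,0,0,0,0,0,0,0,0,0,0,0,0,0,0,0,0,0,0,0,0,0,0,0,0,0,0,0,0,0],
)

```text
t: 5.68
ee_pos: [477.1, -286.8, 132.5]
orientation: [0.466, 3.105, -0.0]
ft_force: [0.5, 3.6, 7.4]
width: 25.7
grasp_force: 30.0
```

Call:
jog_arm(
  increments=[0,0,0,0,0,-10,0,0,0,0,0,0,-30,0,0,0,0,0,0,-40,0,0,0,0,0,0,-40,0,0,0,0,0,0,-40,0,0,0,0,0,0,-30,0,0,0,0,0,0,0,0],
)

```text
t: 6.55
ee_pos: [477.0, -287.5, 323.8]
orientation: [0.466, 3.102, -0.004]
ft_force: [0.2, -0.1, -3.2]
width: 25.9
grasp_force: 30.0
```

```bash
cat >> h.py <<'E'
yaw=np.radians(10.03); c=np.array([575.0,-13.3,0])
ex=np.array([np.cos(yaw),np.sin(yaw),0]); ey=np.array([-np.sin(yaw),np.cos(yaw),0]); ez=np.array([0,0,1.])
jz=np.cos(np.pi/6)*ez-.5*ex; jx=np.cos(np.pi/6)*ex+.5*ez
J=np.stack([jx,ey,jz],1); LIP=c+57.3*ey+130*ez
Rt=frame(-jz,ey)   # tool in gap orientation: z down the gap, y = ey, x = -jx
E
python3 - <<'E'
from h import *
print(get_obs()["ft_force"],Rt.round(2).tolist())
# grasp 140 from the tip => TCP 121 from tip (approx); tip 30 above lip
p=LIP+jz*(30+121); print(p); goto(p,Rt)
T=T_tool(); im=get_image("wrist"); cv2.imwrite("pics/w2.png",im["pixels"]); P=cloud(im,T); np.savez("w2.npz",P=P,T=T,C=im["tool_from_camera"])
print([ (np.round(r["centre"]),r["p"]) for r in models.look_for("gauge","wrist")])
E
```

```text
[ 0.18715147 -0.09987006 -3.19018759] [[-0.85, -0.17, 0.49], [-0.15, 0.98, 0.09], [-0.5, 0.0, -0.87]]
[490.67430382  29.97489994 260.76983597]
turn [ -7.25 -29.18 -26.44] shift cur [ 80.5 307.5  62.1] shift tgt [-28.  310.2  88.9]
[(array([ 281., -275.,   12.]), 0.84), (array([ 463., -287.,  362.]), 0.73), (array([ 453., -383.,   35.]), 0.57)]
```

View pics/w2.png

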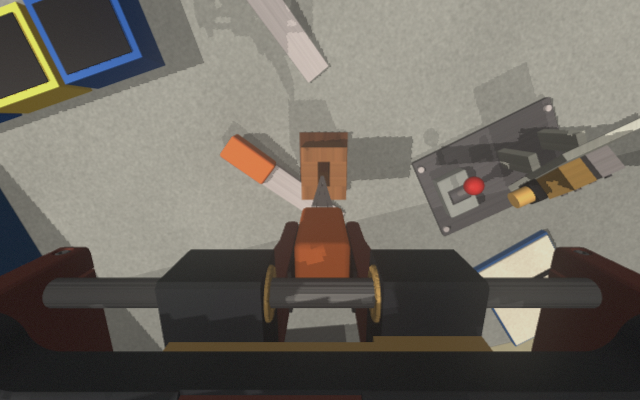

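The gauge is held with its blade pointing down (tip at about (321,180)), and the rack slot is empty. The two big decoys have toppled by themselves and lie out of the way. Now turning to the gap's lean and approaching above it, offset a little off the bed.

Call:
jog_arm(
  increments=[-1.45,-5.84,-5.29,0,0,0,0,-1.45,-5.84,-5.29,0,0,0,0,-1.45,-5.84,-5.29,0,0,0,0,-1.45,-5.84,-5.29,0,0,0,0,-1.45,-5.84,-5.29,0,0,0,0,0,0,0,-6,52,8,0,0,0,0,-6,52,8,0,0,0,0,-6,52,8,0,0,0,0,-6,52,8,0,0,0,0,-6,52,8,0,0,0,0,-6,50,9,0,0,0,0,0,0,0,0],
)

```text
t: 8.15
ee_pos: [521.6, 63.1, 305.3]
orientation: [-0.159, 2.686, 0.014]
ft_force: [-0.5, 0.2, -1.8]
width: 25.7
grasp_force: 30.0
```

```bash
python3 - <<'E'
from h import *
T=T_tool(); im=get_image("wrist"); cv2.imwrite("pics/w3.png",im["pixels"]); P=cloud(im,T); np.savez("w3.npz",P=P,T=T)
goto(LIP+jz*151,Rt)
L=(P-LIP)@J; np.save("L3.npy",L)
cv2.imwrite("pics/w3c.png",cv2.resize(im["pixels"][100:300,220:420],(600,600),interpolation=cv2.INTER_CUBIC))
E
```

```text
turn [-2.48 -4.18 -2.7 ] shift cur [ 50.8 -27.1  25.7] shift tgt [ 53.8 -25.7  20.8]
```

View pics/w3c.png

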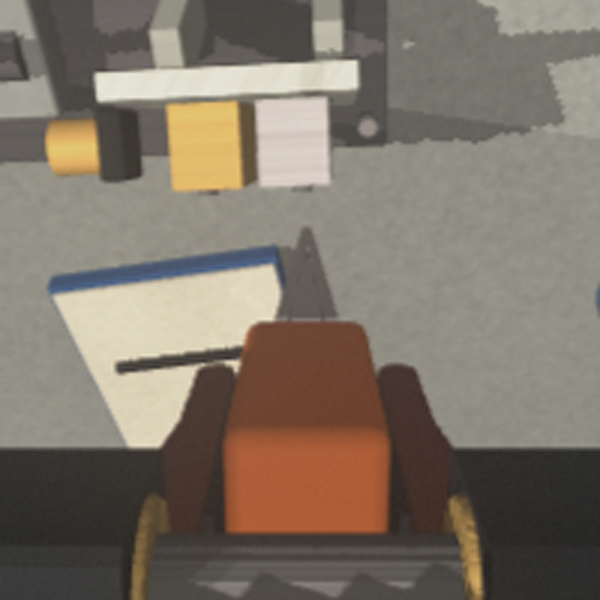

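The gauge is above the stand, with the blade tip at crop (305,230). The jaws (brass (205,145), steel (292,140)) are ahead and slightly to the left. Correcting the rest of the way.

Call:
jog_arm(
  increments=[-1.24,-2.09,-1.35,0,0,-10,0,-1.24,-2.09,-1.35,0,0,-9,0,0,0,0,16,-9,0,0,0,0,0,15,-9,0,0,0,0,0,15,-8,0,0,0,0,0,0,0,0,0,0,0,0,0,0,0,0],
)

```text
t: 9.07
ee_pos: [480.3, 25.9, 301.8]
orientation: [-0.221, 2.605, 0.06]
ft_force: [0.7, 0.1, -1.5]
width: 26.1
grasp_force: 30.0
```

```bash
python3 - <<'E'
from h import *
T=T_tool(); im=get_image("wrist"); P=cloud(im,T); np.savez("w4.npz",P=P,T=T)
goto(LIP+jz*151,Rt)
L=(P-LIP)@J; hsv=cv2.cvtColor(im["pixels"],cv2.COLOR_BGR2HSV)
br=(abs(L[...,2])<5)&(abs(L[...,0])<25)&(abs(L[...,1])<45)
for n,m in(("jaw tops -y",br&(L[...,1]<0)),("jaw tops +y",br&(L[...,1]>0))):
    q=L[m]; print(n,len(q),np.percentile(q,[1,5,50,95,99],axis=0).round(1).tolist())
# gauge in tool coordinates
Q=(P-T[:3,3])@T[:3,:3]
for lo,hi in((-40,-15),(20,40),(40,60),(60,80),(80,100),(100,118),(118,130)):
    m=(abs(Q[...,0])<25)&(abs(Q[...,1])<18)&(Q[...,2]>lo)&(Q[...,2]<hi); q=Q[m]
    if len(q): print(lo,hi,len(q),np.percentile(q,[2,50,98],axis=0).round(1).tolist())
cv2.imwrite("pics/w4c.png",cv2.resize(im["pixels"][120:280,240:400],(600,600),interpolation=cv2.INTER_CUBIC)); np.save("L4.npy",L)
E
```

```text
turn [-0.15  0.27 -0.25] shift cur [11.6  2.  41. ] shift tgt [11.3  1.9 41. ]
jaw tops -y 460 [[-11.3, -31.9, -2.3], [-10.1, -30.7, -1.8], [2.5, -18.8, -0.7], [14.3, -6.3, 0.6], [15.6, -5.1, 1.1]]
jaw tops +y 483 [[-11.3, 3.8, -2.4], [-10.1, 5.0, -1.9], [2.5, 17.5, -0.7], [14.6, 29.3, 0.6], [15.8, 30.5, 1.0]]
-40 -15 1247 [[9.4, -17.3, -39.7], [16.5, -0.1, -29.3], [17.2, 17.4, -16.0]]
20 40 140 [[15.7, -6.4, 20.6], [16.6, -0.7, 28.9], [17.1, 5.5, 39.6]]
40 60 89 [[14.8, -5.4, 40.7], [16.6, -0.0, 49.8], [16.9, 4.6, 59.3]]
60 80 51 [[16.3, -4.3, 61.6], [16.7, -0.8, 69.6], [16.9, 3.5, 78.0]]
80 100 37 [[14.6, -3.6, 80.8], [16.6, 0.0, 88.9], [16.8, 2.7, 99.6]]
100 118 13 [[16.4, -2.6, 103.3], [16.5, 0.0, 109.1], [16.8, 1.7, 115.0]]
118 130 6 [[16.4, -1.9, 119.0], [16.6, -0.5, 120.3], [16.8, 1.0, 125.3]]
```

View pics/w4c.png

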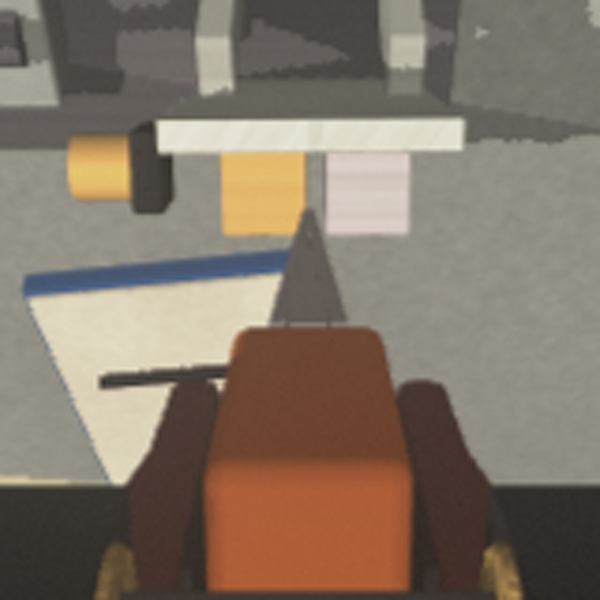

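Measured from the same frame: blade centre at tool x +1.6 and y −0.4, tip about 123 mm beyond the TCP. The tip shows at crop (308,210), nearly in line with the gap at (315,180). Aligning and going to just above the lip.

Call:
jog_arm(
  increments=[-0.15,0.27,-0.25,9,1.7,0,0,0,0,0,0,0,20,0,0,0,0,0,0,20,0,0,0,0,0,0,16,0,0,0,0,0,0,0,0,0,0,0,0,0,0,0,0,0,0,0,0,0,0],
)

```text
t: 10.0
ee_pos: [499.6, 32.0, 249.4]
orientation: [-0.23, 2.608, 0.062]
ft_force: [-0.1, -0.5, -0.8]
width: 25.6
grasp_force: 30.0
```

```bash
cat >> h.py <<'E'
def check(save=None):
    T=T_tool(); im=get_image("wrist"); P=cloud(im,T); L=(P-LIP)@J
    print("TCP in jaw frame",((T[:3,3]-LIP)@J).round(2),"F jaw",(np.array(get_obs()["ft_force"])@J).round(2)); goto(LIP+jz*151,Rt)
    br=(abs(L[...,2])<5)&(abs(L[...,0])<25)&(abs(L[...,1])<45)
    for s in(-1,1):
        q=L[br&(L[...,1]*s>0)]; print("jaw",s,len(q),np.percentile(q,[1,5,50,95,99],axis=0).round(1)[:,1])
    Q=(P-T[:3,3])@T[:3,:3]
    for lo in range(15,125,15):
        m=(abs(Q[...,0]-15)<6)&(abs(Q[...,1])<12)&(Q[...,2]>lo)&(Q[...,2]<lo+15); q=L[m]
        if len(q): print(lo,len(q),"x",np.median(q[:,0]).round(1),"y",np.percentile(q[:,1],[2,98]).round(1),"z",np.percentile(q[:,2],[0,100]).round(1))
    if save: cv2.imwrite(save,cv2.resize(im["pixels"][120:280,240:400],(600,600),interpolation=cv2.INTER_CUBIC))
E
python3 -c "
from h import *
check('pics/w5.png')"
```

```text
TCP in jaw frame [  2.24   0.4  136.57] F jaw [-0.6   0.76 -0.29]
turn [0.02 0.05 0.06] shift cur [  2.3  -0.4 -14.4] shift tgt [  2.3  -0.4 -14.4]
jaw -1 547 [-32.2 -31.1 -19.3  -7.1  -4.9]
jaw 1 488 [ 4.8  7.  18.8 29.4 30.2]
15 130 x -14.3 y [-6.4  6.4] z [106.7 121.5]
30 89 x -14.3 y [-5.7  5.5] z [ 91.6 106.6]
45 62 x -14.3 y [-4.9  4.9] z [76.6 91. ]
60 42 x -14.3 y [-4.   3.9] z [61.9 75.5]
75 30 x -14.3 y [-3.5  3.4] z [46.8 60.5]
90 63 x -17.4 y [-10.3  12.1] z [32.  46.3]
105 1 x -14.1 y [1.4 1.4] z [31.5 31.5]
```

Call:
jog_arm(
  increments=[0,0,0,0,-0.7,5,0,0,0,0,0,0,8,0,0,0,0,0,0,8,0,0,0,0,0,0,8,0,0,0,0,0,0,0,0,0,0,0,0,0,0,0],
)

```text
t: 10.8
ee_pos: [514.0, 33.8, 223.5]
orientation: [-0.23, 2.61, 0.062]
ft_force: [-0.3, -0.7, -0.8]
width: 25.8
grasp_force: 30.0
```

```bash
python3 -c "
from h import *
check('pics/w6.png')"
```

```text
TCP in jaw frame [  1.77  -0.3  106.88] F jaw [-1.82  0.65 -1.44]
turn [ 0.03 -0.01  0.05] shift cur [  1.9   0.4 -44. ] shift tgt [  1.9   0.3 -44. ]
jaw -1 547 [-31.9 -31.  -21.   -9.1  -7.1]
jaw 1 545 [ 5.7  7.7 19.5 29.7 30.5]
15 136 x -14.8 y [-7.1  5.7] z [77.3 91.9]
30 88 x -14.8 y [-6.4  4.8] z [62.  76.9]
45 62 x -14.9 y [-5.7  4.3] z [47.7 61.8]
60 100 x -18.0 y [-10.9  10.3] z [32.4 46.2]
105 4 x -7.4 y [4.8 9.5] z [-0.2  0.6]
```

View pics/w6.png

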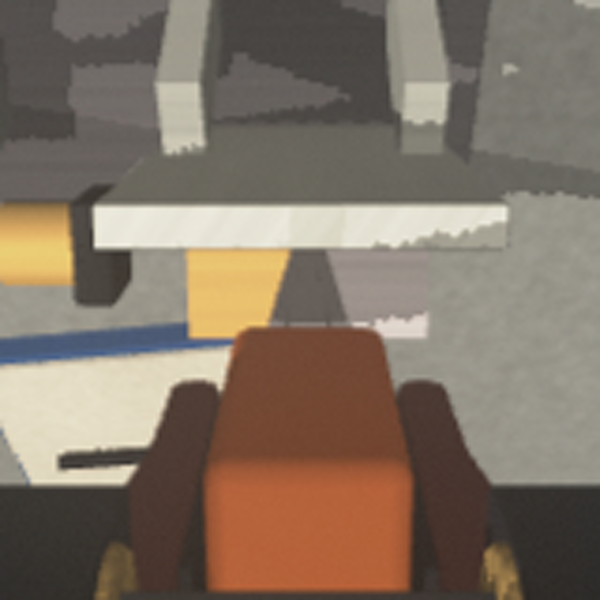

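The blade is inside the gap and centred between brass and steel (about (310,300)), with no contact force. I'll continue in small steps.

Call:
jog_arm(
  increments=[0,0,0,0,0,6,0,0,0,0,0,0,6,0,0,0,0,0,0,5,0,0,0,0,0,0,3,0,0,0,0,0,0,0,0,0,0,0,0,0,0,0],
)

```text
t: 11.6
ee_pos: [523.8, 35.5, 206.3]
orientation: [-0.23, 2.609, 0.062]
ft_force: [-0.7, 0.9, -1.1]
width: 25.8
grasp_force: 30.0
```

```bash
python3 -c "
from h import *
check()"
```

```text
TCP in jaw frame [ 1.9  -0.32 87.02] F jaw [-0.91  0.87 -1.62]
turn [ 0.03 -0.01  0.05] shift cur [  1.9   0.4 -63.9] shift tgt [  1.9   0.3 -63.9]
jaw -1 511 [-32.1 -31.3 -22.4 -10.3  -8.5]
jaw 1 509 [ 7.   8.9 20.9 29.7 30.4]
15 137 x -14.6 y [-7.1  5.7] z [57.2 71.9]
30 152 x -15.0 y [-11.5  10.8] z [42.1 56.8]
45 39 x -14.7 y [-5.7  4.3] z [30.3 41.8]
```

Call:
jog_arm(
  increments=[0,0,0,0,0,2,0,0,0,0,0,0,2,0,0,0,0,0,0,2,0,0,0,0,0,0,0,0,0,0,0,0,0,0,0],
)

```text
t: 12.28
ee_pos: [526.9, 36.0, 201.1]
orientation: [-0.23, 2.609, 0.062]
ft_force: [-0.2, 0.3, -1.3]
width: 25.9
grasp_force: 30.0
```

Call:
jog_arm(
  increments=[0,0,0,0,0,1.5,0,0,0,0,0,0,1.5,0,0,0,0,0,0,0,0],
)

```text
t: 12.65
ee_pos: [528.1, 36.3, 199.4]
orientation: [-0.23, 2.608, 0.062]
ft_force: [-10.6, -2.4, 14.5]
width: 25.7
grasp_force: 30.0
```

Contact is firm at about 18 N along the blade and almost nothing sideways, so it bears on both jaws. A quick check before releasing.

```bash
python3 -c "
from h import *
check('pics/w7.png')"
```

```text
TCP in jaw frame [ 2.17 -0.33 78.84] F jaw [-2.12 -0.13 18.43]
turn [0.03 0.05 0.05] shift cur [  2.1   0.4 -72.2] shift tgt [  2.2   0.4 -72.2]
jaw -1 518 [-32.1 -31.4 -22.8 -10.9  -9.1]
jaw 1 522 [ 7.   9.4 21.3 29.9 30.6]
15 136 x -14.4 y [-7.1  5.7] z [48.9 63.7]
30 134 x -14.6 y [-10.7   9.6] z [33.9 48.8]
45 12 x -14.4 y [-5.5  3.7] z [23.1 33.6]
```

Call:
jog_arm(
  increments=[0,0,0,0,0,0,0,0,0,0,0,0,0,0,0,0,0,0,0,0,55,0,0,0,0,0,0,55,0,0,0,0,0,0,55,0,0,0,0,0,0,55],
)

```text
t: 13.45
ee_pos: [528.3, 36.3, 198.3]
orientation: [-0.23, 2.61, 0.062]
ft_force: [-0.2, 0.8, 0.5]
width: 48.0
grasp_force: 0.0
```

```bash
python3 -c "
from h import *
check('pics/w8.png')"
```

```text
TCP in jaw frame [ 1.81 -0.3  77.86] F jaw [0.19 0.38 0.58]
turn [ 0.03 -0.02  0.05] shift cur [  1.8   0.3 -73.1] shift tgt [  1.8   0.3 -73.1]
jaw -1 518 [-32.2 -31.4 -22.7 -10.8  -9. ]
jaw 1 505 [ 7.6  9.4 21.2 29.8 30.6]
15 129 x -14.4 y [-6.9  5.7] z [47.9 62.9]
30 155 x -14.7 y [-11.   10.3] z [33.1 47.7]
45 3 x -11.9 y [-2.7  1.1] z [22.4 32.7]
```

The gauge stayed put when released. Withdrawing along its axis, then over to the lever.

Call:
jog_arm(
  increments=[0,0,0,0,0,-15,55,0,0,0,0,0,-30,55,0,0,0,0,0,-40,55,0,0,0,0,0,-40,55,0,0,0,0,0,0,55],
)

```text
t: 14.12
ee_pos: [467.4, 25.1, 309.5]
orientation: [-0.23, 2.604, 0.06]
ft_force: [0.7, -0.2, -0.1]
width: 48.3
grasp_force: 0.0
```

```bash
python3 - <<'E'
from h import *
T=T_tool(); im=get_image("wrist"); cv2.imwrite("pics/w9.png",im["pixels"]); P=cloud(im,T)
hsv=cv2.cvtColor(im["pixels"],cv2.COLOR_BGR2HSV)
PV=c-73.4*ey; S=np.stack([ex,ey,ez],1); L=(P-PV)@S
rd=((hsv[...,0]<5)|(hsv[...,0]>175))&(hsv[...,1]>170)&(np.linalg.norm(L-np.array([-38,0,104]),axis=-1)<45)
q=L[rd]; print("ball",len(q),np.percentile(q,[3,50,97],axis=0).round(1).tolist())
print([ (((np.array(r["centre"])-PV)@S).round(),r["p"]) for r in models.look_for("lock_lever_tip","wrist")])
Lj=(P-LIP)@J; m=(abs(Lj[...,1])<20)&(Lj[...,2]>50)&(Lj[...,2]<140)&(abs(Lj[...,0])<30); print("gauge",m.sum(),np.percentile(Lj[m],[2,50,98],axis=0).round(1).tolist())
Rd=frame([0,0,-1],ey); goto(PV-85*ex-6*ey+ez*230,Rd)
E
```

```text
ball 111 [[-45.7, -9.3, 110.5], [-39.6, -2.3, 116.3], [-30.9, 3.2, 118.6]]
[(array([-38.,   0., 117.]), 0.93), (array([-62., 133., 236.]), 0.41)]
gauge 1194 [[-14.8, -13.3, 63.1], [-5.2, -0.8, 122.9], [13.4, 11.7, 124.6]]
turn [1.000e-02 3.003e+01 5.000e-02] shift cur [  25.7 -136.3   73.7] shift tgt [ -14.8 -136.3   76.6]
```

Call:
jog_arm(
  increments=[0,7.5,0,0,0,0,0,0,7.5,0,0,0,0,0,0,7.5,0,0,0,0,0,0,7.5,0,0,0,0,0,0,0,0,-5,-45,0,0,0,0,0,-5,-45,0,0,0,0,0,-5,-46,0,0,0,0,0,0,0,35,0,0,0,0,0,0,35,0,0,0,0,0,0,0,0],
)

```text
t: 15.48
ee_pos: [503.2, -105.3, 232.5]
orientation: [0.275, -3.121, -0.005]
ft_force: [0.3, 0.6, 0.7]
width: 0.2
grasp_force: 0.0
```

```bash
python3 - <<'E'
from h import *
PV=c-73.4*ey; Rd=frame([0,0,-1],ey); goto(PV-85*ex-7*ey+ez*97,Rd)
E
```

```text
turn [ 0.21 -0.46  0.06] shift cur [ -2.9  -2.8 135.5] shift tgt [ -1.8  -2.3 135.5]
```

Call:
jog_arm(
  increments=[0,0,0,-2,-2.5,45,0,0,0,0,0,0,50,0,0,0,0,0,0,40,0,0,0,0,-12,0,0,0,0,0,0,-12,0,0,0,0,0,0,-12,0,0,0,0,0,0,-12,0,0,0,0,0,0,-12,0,0,0,0,0,0,-12,0,0,0,0,0,0,-10,0,0,0,0,0,0,0,0,0,0],
)

```text
t: 16.85
ee_pos: [589.3, -93.5, 101.6]
orientation: [-0.277, 3.129, -0.0]
ft_force: [-0.6, 0.4, 0.5]
width: 0.6
grasp_force: 0.0
```

```bash
cat >> h.py <<'E'
def lev():
    PV=c-73.4*ey; S=np.stack([ex,ey,ez],1); T=T_tool(); print("TCP stand",((T[:3,3]-PV)@S).round(1),"F",(np.array(get_obs()["ft_force"])@S).round(1))
    for n in("wrist","top","side"):
        im=get_image(n); P=cloud(im,T); L=(P-PV)@S; hsv=cv2.cvtColor(im["pixels"],cv2.COLOR_BGR2HSV)
        rd=((hsv[...,0]<5)|(hsv[...,0]>175))&(hsv[...,1]>170)&(abs(L[...,0])<65)&(abs(L[...,1])<25)&(abs(L[...,2]-108)<20)
        q=L[rd]; print(n,len(q),np.percentile(q,[3,50,97],axis=0).round(1).tolist() if len(q) else "")
E
python3 -c "
from h import *
lev()"
```

```text
TCP stand [ 1.000e-01 -8.100e+00  1.016e+02] F [-0.5  0.5  0.5]
wrist 0 
top 0 
side 12 [[9.7, -19.4, 109.2], [22.9, -13.3, 117.5], [26.0, -10.4, 124.8]]
```

Call:
jog_arm(
  increments=[0,0,0,-5,0,4,0,0,0,0,-5,0,0,0,0,0,0,-4,0,0,0,0,0,0,0,0,0,0],
)

```text
t: 17.5
ee_pos: [602.5, -91.1, 97.6]
orientation: [0.276, -3.129, -0.0]
ft_force: [-0.4, 0.7, 1.1]
width: 0.3
grasp_force: 0.0
```

Call:
jog_arm(
  increments=[0,0,0,-2,0,0,0,0,0,0,-2,0,0,0,0,0,0,0,0,0,0],
)

```text
t: 17.88
ee_pos: [603.1, -90.9, 97.4]
orientation: [0.276, -3.123, -0.001]
ft_force: [-10.9, -2.8, 7.5]
width: 0.1
grasp_force: 5.6
```

The lever has hit its end stop. Backing off, then up and away.

Call:
jog_arm(
  increments=[0,0,0,10,0,0,0,0,0,0,30,0,0,0,0,0,0,20,0,-30,0,0,0,0,20,0,-50,0,0,0,0,20,-10,-50,0,0,0,0,30,-20,-40,0,0,0,0,0,0,0,0,0,0,0,0,0,0,0],
)

```text
t: 18.88
ee_pos: [483.5, -142.6, 267.4]
orientation: [-0.275, 3.129, 0.0]
ft_force: [0.1, -0.2, -0.4]
width: 0.4
grasp_force: 0.0
```

```bash
python3 - <<'E'
from h import *
lev()
T=T_tool(); im=get_image("wrist"); P=cloud(im,T); L=(P-LIP)@J
m=(abs(L[...,1])<20)&(L[...,2]>50)&(L[...,2]<140)&(abs(L[...,0])<30); print("gauge",m.sum(),np.percentile(L[m],[2,50,98],axis=0).round(1).tolist()); cv2.imwrite("pics/w10.png",im["pixels"])
E
```

```text
TCP stand [-112.6  -38.   267.4] F [ 0.1 -0.2 -0.4]
wrist 0 
top 54 [[26.8, -13.4, 107.3], [36.6, -1.9, 112.9], [46.6, 7.7, 118.1]]
side 56 [[25.9, -15.2, 103.6], [32.9, -7.6, 112.6], [41.4, 1.1, 118.0]]
gauge 738 [[-14.3, -14.3, 53.5], [-10.2, -12.5, 115.4], [-6.2, 7.1, 124.3]]
```

View pics/w10.png

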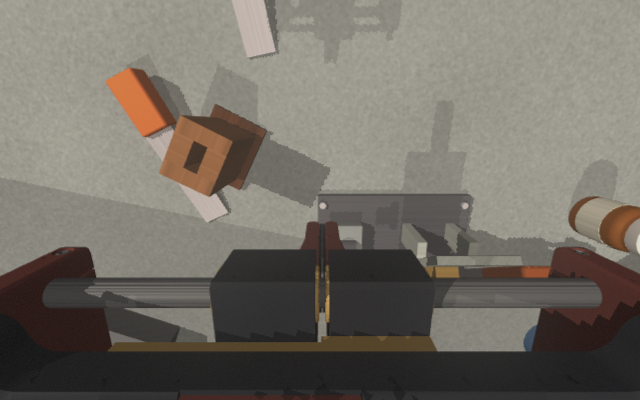

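The lever ball now leans about 37 mm past the pivot, which is fully over. The gauge's orange handle still stands behind the bed at about (510,271), with its top 124 mm above the lip as before. The arm touches nothing, so I'm handing in.

```bash
python3 -c "
from h import *
print(job.close_job())"
```

```text
the job is handed in; nothing more can be done
None
```

I handed the job in at about 19 s with the gauge sitting snug in the gap at about 45 mm deep, the brass jaw showing no movement in the camera, the lock lever fully over and the arm clear of everything; no verdict was returned.

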